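Screw the blue lid onto the chilli jar

TASK

Screw the blue lid onto the blue-banded jar and leave the orange lid alone. First rest the lid level on top of the jar's thread with its grip fin in line with the red marks, then, without letting go, turn it back (anticlockwise from above) to the black dots so that it drops down over the thread start. Then tighten it clockwise until the fin is in line with the red marks again and against the stop, and let go.

Things in the scene. Friction and masses are not known exactly. Their poses are not given: they have to be found in the camera images.
- lid_grip (a point): Blue loose lid, open side down, 0.12 kg: cap 104 mm across, 34 high, flat top with an upright grip fin 50 long, 16 thick, 44 high (white line on top). Point: middle of the fin, on the lid's axis, 56 above its rim, 22 above the flat top. x along the fin, y across, z up; a half turn alike. Inside, in line with the fin, two lugs 16 wide ride on or under the thread. About 6 mm play on the neck.
- jar_mouth (a point): Cream blue-banded jar, 132 mm wide, fixed. Point: centre of its neck's closed top, 108 above the counter. z up, x along the line of the two red dashes on its shoulder (closed, either way round; a stop is there). Fin point is above this point by: 40 mm riding on the thread at the red line (1 more nearer the dots), 28 dropped and while tightened (rim on shoulder; 1.5 to 4 mm play under thread).
- jar_start (a point): Thread start of the same jar: same point as the jar mouth, z up, but x along the line of the two black dots on the shoulder, 80 degrees (1.40 rad) anticlockwise from above of the red line. With the fin within 25 degrees of this line, either way round, the lid drops about 13 mm over the thread; from here it is tightened 80 degrees clockwise.
- spare_grip (a point): An orange lid from another jar, to be left where it is: 76 mm across, 26 high, with the same fin (50 x 16 x 44 mm) on top. Point: middle of its fin, 48 above its underside; x along the fin, z up.
Things that resemble listed ones, but are neither listed nor needed, are in the scene too. Of the things that look like the part that bears lid_grip, the middle-sized one is meant.

How it is judged:
By the outcome, as a careful person would: the job done as asked, in the order asked, and still so for the second after the job is handed in, with the robot touching nothing.
It also fails if it takes over 48 s, if anything falls off the work surface, if the arm or the gripper's body presses on something with over 40 N, if the wrist force passes 120 N, or if a joint passes its speed limit or range.

ROBOT

A 6-joint arm with a two-finger parallel gripper is mounted at the origin on the work surface. World frame = base frame: x ahead of the robot, y to its left, z up, the work surface at z = 0. Lengths are in m, angles in degrees, forces in N, time in s.
With the tool pointing down it reaches from about 0.375 to 0.75 m from the base axis. Payload 9 kg.
Tool frame: the origin (TCP) lies where the fingers leave the gripper's body, on its centre line; the fingertips stand 73 mm ahead of it and the grasp point (between the pads) lies 54 mm ahead of it (robot.tip_reach is the distance from the TCP to the fingertips, in m); z points along the fingers, y is the line along which they close (so a half turn about z gives the same grasp; the last joint's range is limited). The gripper opens to 85 mm and grips with 20 to 120 N. Pads are 22 mm wide; open, the fingers measure 114 mm over their backs; the gripper's body (76 mm by 85 mm) begins 54 mm behind the grasp point. The pads swing forward as they close: fully open they stand 13 mm farther back than shut.
Start: joints at [50.839, 5.964, 5.575, 89.605, 0, 77.527], TCP at [0.269, 0.536, 0.304] pointing down, gripper open.
Joint ranges: [-171.21, 171.21], [-48.23, 106.86], [-62.78, 66.21], [-105.2, 120.99], [-86.42, 89.51], [-180, 180]. Speed limits (degrees/s): [127.2, 127.2, 147.25, 180, 180, 180].

INTERFACE

Orientations are given as [roll, pitch, yaw] about the fixed x, y, z axes, in that order (R = Rz(yaw) Ry(pitch) Rx(roll)).
In Python, from plant import robot gives the robot as it stands. Calls block until the motion is done:
- robot.move_pose(position, orientation): joint-space move of the TCP to a pose.
- robot.line_to(position, vel=0.15, rotation=None, guard=None): straight line of the TCP; rotation=None keeps the orientation; vel is the mean speed in m/s. With guard (N) it stops when the force on the tool has changed by that much, and returns True; else False.
- robot.goto_joints(angles): joint-space move.
- robot.set_gripper(opening): finger opening in m; the grip force is fixed at half the most; returns when the fingers have stopped.
- robot.pause(seconds).
- robot.ik(position, orientation): joint angles nearest the present ones, or None.
- robot.observe(): the state.
- robot.grab_frame(name): name is "side" or "top"; returns the picture (480x640x3 uint8, blue, green, red); there is no depth.
- robot.get_calibration(name): a dict with "vertical_fov" (degrees; the focal length in pixels is half the picture's height over the tangent of half this angle, whatever the lens; pixels are square), "cx", "cy" (the principal point, pixels), "rvec" (rotation vector, rad) and "tvec" (3), from world to camera coordinates, as OpenCV has them. Camera axes: x right, y down, z forward; pixel columns grow to the right and rows downward; lengths in m; the calibration is good to about 2 mm. A picture is of the moment at which its call begins. get_calibration takes no time and is no camera call.
A pose or a line that the arm cannot do raises robot.IKError and nothing moves.
- robot.job_done(): hands the job in; it is judged then, once.
The state is a dict: "time": time; "q": joint angles; "qvel": joint speeds; "joint_torque": joint torques, N m; "tool_pos": TCP position; "tcp_rot": TCP orientation; "ft_force": force on the tool from outside, world axes, zero at the start; "torque": the same for the moment, N m; "gripper_width": finger opening in m; "gripper_force": force on a finger pad.
Only numpy, scipy, OpenCV 4.12 (cv2) and the standard library are available. Lean on these libraries where they do the work, as an engineer would, in place of code of your own. Each camera call takes 0.05 s, during which the arm holds its last target. There are 200 camera calls.

## Working session

There is one attempt and no reset: what is moved stays moved. The work goes in short steps, each a Python script; the robot and the scene stay as the last script left them, time stands still between calls to the robot, and variables do not carry over. Pictures are saved under pics/ and viewed, at most 10 in all, crops included, and the job is handed in when it is done.

```bash
ls; mkdir -p pics; python3 - <<'E'
from plant import robot
import cv2
for n in("top","side"):
    cv2.imwrite(f"pics/{n}0.png",robot.grab_frame(n)); print(robot.get_calibration(n))
s=robot.observe();print(s["time"],s["tool_pos"],s["tcp_rot"],robot.tip_reach)
E
```

```text
pics
{'vertical_fov': 44.6898198366366, 'cx': 321.8217185377771, 'cy': 242.7348841145607, 'rvec': array([ 2.14312167, -2.11960902,  0.16843188]), 'tvec': array([-0.0178342 ,  0.63320213,  1.00832211])}
{'vertical_fov': 42.47671652335327, 'cx': 321.73249346453554, 'cy': 237.02576244709883, 'rvec': array([ 0.41305485, -2.75429057,  1.17830899]), 'tvec': array([0.56047035, 0.22163994, 0.85999672])}
0.1 [0.26934803 0.53590735 0.30318804] [-1.79931920e+02 -1.53524755e-02  1.53310232e+02] 0.0726
```

View pics/top0.png

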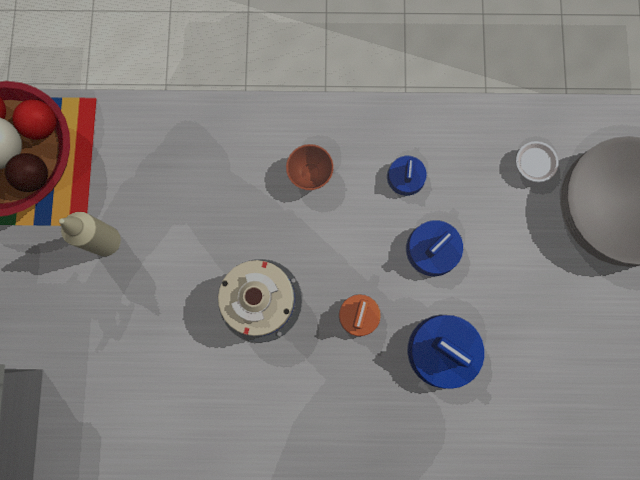

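View pics/side0.png

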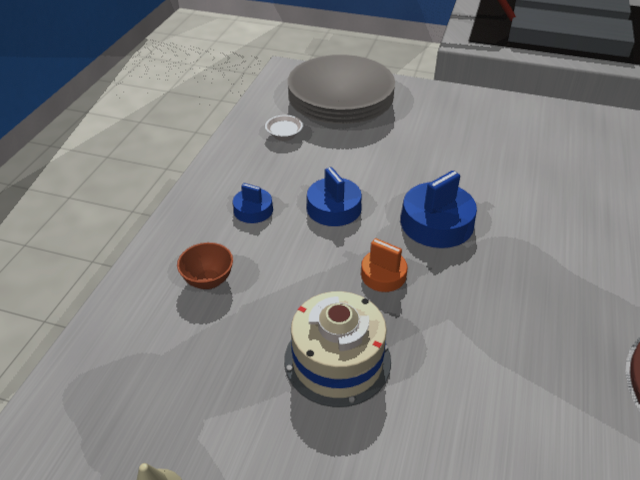

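Top view: the middle-sized blue lid is at about (435,248) and the jar at about (257,298). The red dashes are at (264,265) and (246,331), and the dots at (225,283) and (286,311). I'll zoom in on these.

```bash
python3 - <<'E'
import cv2,numpy as np
t=cv2.imread("pics/top0.png");s=cv2.imread("pics/side0.png")
def c(i,x,y,w=50,h=37): return cv2.resize(i[y-h:y+h,x-w:x+w],(400,296),interpolation=cv2.INTER_CUBIC)
cv2.imwrite("pics/z.png",np.vstack([np.hstack([c(t,258,298),c(t,435,245)]),np.hstack([c(s,340,340,70,52),c(s,334,195)])]))
E
```

```text
(no output)
```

View pics/z.png

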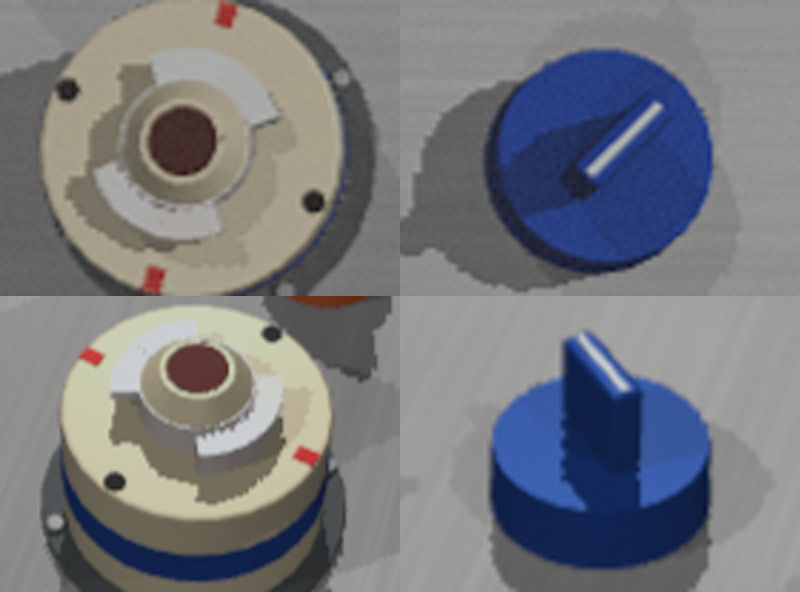

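The crops show clear red dashes, black dots and the white fin line. I'll segment them in both cameras and intersect the rays with the known heights (shoulder z=0.080, fin top z=0.078).

```bash
cat > h.py <<'E'
import cv2,numpy as np
from plant import robot
def pix2w(n,uv,z):
    c=robot.get_calibration(n);f=240/np.tan(np.radians(c["vertical_fov"]/2))
    R=cv2.Rodrigues(c["rvec"])[0];C=-R.T@c["tvec"].ravel()
    uv=np.atleast_2d(uv).astype(float)
    d=np.c_[(uv[:,0]-c["cx"])/f,(uv[:,1]-c["cy"])/f,np.ones(len(uv))]@R
    return (C+d*((z-C[2])/d[:,2])[:,None])[:,:2]
def blobs(mask,box,mn=8):
    x0,y0,x1,y1=box;m=np.zeros_like(mask,np.uint8);m[y0:y1,x0:x1]=mask[y0:y1,x0:x1]
    k,l,s,c=cv2.connectedComponentsWithStats(m)
    return [np.argwhere(l==i)[:,::-1] for i in range(1,k) if s[i,4]>=mn]
def masks(im):
    b,g,r=[im[...,i].astype(int) for i in range(3)]
    return dict(red=(r>140)&(g<100)&(b<100),blk=(im.max(2)<75)&(r-b<15)&(b-r<15),white=(r>125)&(g>125)&(b>125))
def ang(p): 
    d=np.linalg.svd(p-p.mean(0))[2][0];return np.degrees(np.arctan2(d[1],d[0]))%180
E
python3 - <<'E'
from h import *
B={"top":((215,258,300,338),(425,228,455,260)),"side":((285,290,390,365),(318,165,350,203))}
for n in B:
    im=cv2.imread(f"pics/{n}0.png");M=masks(im)
    for k in("red","blk"):
        bl=blobs(M[k],B[n][0]);P=np.array([pix2w(n,b.mean(0),.08)[0] for b in bl])
        print(n,k,[(len(b),b.mean(0).round(1)) for b in bl],P.round(4).tolist(),P.mean(0).round(4))
        if len(P)==2:print(ang(P),np.linalg.norm(P[0]-P[1]))
    for b in blobs(M["white"],B[n][1],20):
        w=pix2w(n,b,.078);print("lid",len(b),b.mean(0),w.mean(0).round(4),ang(w))
E
```

```text
top red [(25, array([264. , 264.2])), (24, array([246. , 330.4]))] [[0.5893, 0.0903], [0.4739, 0.1181]] [0.5316 0.1042]
166.4459392845131 0.1187263096280031
top blk [(22, array([224.3, 282.9])), (246, array([291.1, 315.2])), (21, array([286., 311.])), (118, array([242.8, 333.3]))] [[0.5557, 0.1588], [0.5008, 0.0407], [0.508, 0.0497], [0.4688, 0.1235]] [0.5083 0.0932]
lid 51 [440.66666667 242.33333333] [ 0.632  -0.2215] 135.11691167178955
side red [(28, array([301.4, 308.8])), (33, array([377.1, 343.9]))] [[0.5898, 0.0859], [0.4737, 0.1138]] [0.5318 0.0999]
166.4559093356585 0.11945807591066301
side blk [(22, array([364.7, 300.8])), (20, array([384.2, 349. ])), (29, array([309.8, 353. ]))] [[0.5081, 0.0455], [0.4628, 0.1192], [0.5554, 0.1543]] [0.5087 0.1063]
lid 333 [334.67567568 170.91591592] [ 0.6342 -0.235 ] 13.78040573050535
```

```bash
cat >> h.py <<'E'
def cam(n):
    c=robot.get_calibration(n);f=240/np.tan(np.radians(c["vertical_fov"]/2))
    return np.array([[f,0,c["cx"]],[0,f,c["cy"]],[0,0,1]])@np.c_[cv2.Rodrigues(c["rvec"])[0],c["tvec"].ravel()]
def tri(a,b):
    X=cv2.triangulatePoints(cam("top"),cam("side"),np.float64(a).reshape(2,1),np.float64(b).reshape(2,1)).ravel();return X[:3]/X[3]
E
python3 - <<'E'
from h import *
for a,b in [((264,264.2),(301.4,308.8)),((246,330.4),(377.1,343.9)),((224.3,282.9),(309.8,353)),((286,311),(364.7,300.8))]: print(tri(a,b).round(4))
for n,b in dict(top=(425,228,455,260),side=(318,165,350,200)).items():
    im=cv2.imread(f"pics/{n}0.png").astype(int)
    m=(im[...,2]>120)&(im[...,1]>120)
    if n=="side": # white line brackets between blue: exclude table (connected to box edge)
        for p in blobs(m,b,5): print(len(p),p.min(0),p.max(0))
    l=[p for p in blobs(m,b,10) if p.min(0)[0]>b[0] and p.min(0)[1]>b[1] and p.max(0)[0]<b[2]-1 ]
    for p in l: w=pix2w(n,p,.078);print(n,len(p),p.mean(0),w.mean(0).round(4),ang(w))
im=cv2.imread("pics/side0.png");print(im[164:198:2,320:348:2].max(2));print([robot.get_calibration(n)["tvec"]@-cv2.Rodrigues(robot.get_calibration(n)["rvec"])[0] for n in("top","side")])
E
```

```text
[0.5886 0.0897 0.0847]
[0.4735 0.1174 0.0848]
[0.5546 0.1578 0.0852]
[0.5076 0.0494 0.0846]
top 51 [440.66666667 242.33333333] [ 0.632  -0.2215] 135.11691167178955
342 [318 165] [349 181]
[[159 160 158 158 161 160 160 164 164 163 162 163 164 161]
 [159 159 157 161 160 150 159 163 165 161 162 163 164 161]
 [158 158 153 156 175 189 158 159 163 164 163 164 163 162]
 [159 158 127 124 161 189 183 149 157 163 163 164 161 163]
 [158 159 126  79 134 159 205 181 145 162 163 163 162 163]
 [157 161 126  71  84 143 177 208 175 149 163 162 163 163]
 [158 160 126  70  71  90 152 171 206 166 149 161 163 163]
 [160 163 128  69  70  70  99 160 171 201 159 148 167 156]
 [163 167 134  70  70  70  70 107 169 194 190 151 166 173]
 [163 164 130  69  70  69  70  71 117 158 125 101 109 156]
 [163 164 130  69  69  69  69  70  74  85  76  73 122 157]
 [163 163 129  69  70  70  69  69  71  75  74  73 121 157]
 [164 164 141  79  69  69  69  69  72  75  74  73 121 157]
 [165 165 109  77  69  70  69  70  71  75  73  73 121 158]
 [174 166 165  83  80  70  69  70  72  75  73  73 132 157]
 [174 174 111  82  83  81  70  69  72  75  73  72 143 157]
 [175 174 148  89  82  83  70  69  72  74  73  71 144 158]]
[array([ 0.45853318, -0.02017651,  1.09877964]), array([0.39755177, 0.61274741, 0.75454545])]
```

```bash
python3 - <<'E'
from h import *
im=cv2.imread("pics/side0.png")
p=blobs(im.max(2)>172,(324,165,343,184),10)
for q in p: w=pix2w("side",q,.078);print(len(q),q.mean(0),w.mean(0).round(4),ang(w));print(tri((440.67,242.33),q.mean(0)))
# plan IK check: pick, place, dots; candidates of yaw
for nm,xy,a in (("pick",(.632,-.2225),135.1),("red",(.5317,.102),166.45),("dots",(.5317,.102),246.45)):
  for k in(-360,-180,0,180):
    for z in (.11,.25):
      yaw=a-90+k   # try: tool y axis across fin
      q=robot.ik([*xy,z],[180,0,yaw]);print(nm,yaw,z,None if q is None else np.round(q,0))
print(robot.observe()["time"])
E
```

```text
48 [334.33333333 174.20833333] [ 0.6322 -0.2256] 133.3484337353262
[ 0.63105814 -0.22072443  0.08189151]
pick -314.9 0.11 [-31.  21.   3.  71.   0. 104.]
pick -314.9 0.25 [-31.  18.  14.  86.   0. 104.]
pick -134.9 0.11 [-31.  21.   3.  71.   0. -76.]
pick -134.9 0.25 [-31.  18.  14.  86.   0. -76.]
pick 45.099999999999994 0.11 [-31.  21.   3.  71.   0. 104.]
pick 45.099999999999994 0.25 [-31.  18.  14.  86.   0. 104.]
pick 225.1 0.11 [-31.  21.   3.  71.   0. -76.]
pick 225.1 0.25 [-31.  18.  14.  86.   0. -76.]
red -283.55 0.11 [ -3.  -1. -22.  69.   0. 101.]
red -283.55 0.25 [ -3.  -5. -11.  84.   0. 101.]
red -103.55000000000001 0.11 [ -3.  -1. -22.  69.   0. -79.]
red -103.55000000000001 0.25 [ -3.  -5. -11.  84.   0. -79.]
red 76.44999999999999 0.11 [ -3.  -1. -22.  69.   0. 101.]
red 76.44999999999999 0.25 [ -3.  -5. -11.  84.   0. 101.]
red 256.45 0.11 [ -3.  -1. -22.  69.   0. -79.]
red 256.45 0.25 [ -3.  -5. -11.  84.   0. -79.]
dots -203.55 0.11 [ -3.  -1. -22.  69.   0.  21.]
dots -203.55 0.25 [ -3.  -5. -11.  84.   0.  21.]
dots -23.55000000000001 0.11 [  -3.   -1.  -22.   69.    0. -159.]
dots -23.55000000000001 0.25 [  -3.   -5.  -11.   84.    0. -159.]
dots 156.45 0.11 [ -3.  -1. -22.  69.   0.  21.]
dots 156.45 0.25 [ -3.  -5. -11.  84.   0.  21.]
dots 336.45 0.11 [  -3.   -1.  -22.   69.    0. -159.]
dots 336.45 0.25 [  -3.   -5.  -11.   84.    0. -159.]
0.1
```

```bash
python3 - <<'E'
from h import *
print("bottle tip",tri((68,228),(147,465)))
x,y=.632,-.2235
robot.move_pose([x,y,.30],[180,0,135.1])
robot.line_to([x,y,.16],vel=.2)
f0=robot.observe()["ft_force"]
print(robot.line_to([x,y,.1125],vel=.06,guard=8))
s=robot.observe();print(s["time"],s["tool_pos"],s["tcp_rot"],s["ft_force"]-f0)
for n in("top","side"): cv2.imwrite(f"pics/{n}1.png",robot.grab_frame(n))
a,b=cv2.imread("pics/top1.png")[160:340,340:520],cv2.imread("pics/side1.png")[90:270,240:420]
cv2.imwrite("pics/z1.png",cv2.resize(np.hstack([a,b]),(800,400)))
E
```

```text
bottle tip [0.63586804 0.39563807 0.18513257]
False
4.85 [ 0.63223896 -0.22360413  0.11298812] [1.79990575e+02 3.78820405e-02 1.35104045e+02] [-1.24459078 -0.22000983  0.48130923]
```

View pics/z1.png

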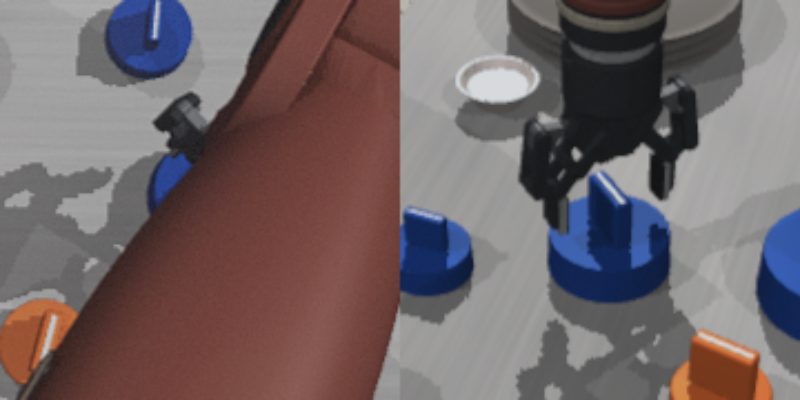

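Side view: the open fingers straddle the fin without touching it; the top view is hidden by the arm. Next I'll grip, lift and move above the jar.

```bash
python3 - <<'E'
from h import *
robot.set_gripper(0.0)
s=robot.observe();print(s["time"],s["gripper_width"],s["gripper_force"],s["tool_pos"])
p=s["tool_pos"]
robot.line_to([p[0],p[1],.28],vel=.2)
print(robot.observe()["ft_force"]-s["ft_force"])
X,Y=.5317,.102
robot.move_pose([X,Y,.28],[180,0,166.45])
robot.line_to([X,Y,.225],vel=.15)
s=robot.observe();print(s["time"],s["gripper_width"],s["gripper_force"],s["tool_pos"],s["tcp_rot"],s["ft_force"])
for n in("top","side"): cv2.imwrite(f"pics/{n}2.png",robot.grab_frame(n))
a,b=cv2.imread("pics/top2.png")[200:380,170:350],cv2.imread("pics/side2.png")[220:400,250:430]
cv2.imwrite("pics/z2.png",cv2.resize(np.hstack([a,b]),(800,400),interpolation=cv2.INTER_CUBIC))
E
```

```text
5.5833 0.015214710883119521 58.54556679725647 [ 0.63207657 -0.22356169  0.11263205]
[-0.2664769   0.19821729 -3.30415163]
8.375 0.01494646241658216 58.35035562515259 [0.53190091 0.1014675  0.22528651] [-1.79995842e+02 -1.37742001e-02  1.66392221e+02] [-0.75893129  0.63567685 -0.80808377]
```

View pics/z2.png

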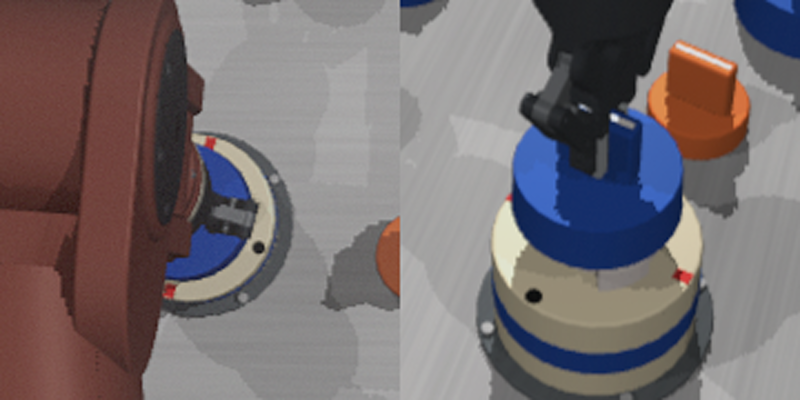

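```bash
cat > fit.py <<'E'
from h import *
from scipy.optimize import least_squares
def fit(im,n,seed,rim,x0,ymin):
    b,g,r=[im[...,i].astype(int) for i in range(3)]
    m=((b-r>45)&(b>60)).astype(np.uint8)
    k,l=cv2.connectedComponents(m);comp=(l==l[seed[1],seed[0]]).astype(np.uint8)
    c=max(cv2.findContours(comp,cv2.RETR_EXTERNAL,cv2.CHAIN_APPROX_NONE)[0],key=len)[:,0].astype(float)
    P=cam(n);t=np.linspace(0,2*np.pi,180);pts=np.array([(.052*np.cos(a),.052*np.sin(a),z) for z in(0,.034) for a in t])
    def hull(v):
        X=np.c_[pts+[v[0],v[1],rim],np.ones(360)]@P.T
        return cv2.convexHull((X[:,:2]/X[:,2:]).astype(np.float32))
    c=c[ymin(c)]
    f=lambda v:np.array([cv2.pointPolygonTest(hull(v),tuple(q),True) for q in c])-.3
    s=least_squares(f,x0,loss="soft_l1",f_scale=.7,diff_step=1e-3);return s.x.round(4),len(c),np.median(abs(s.fun)).round(2)
E
python3 - <<'E'
from fit import *
i=cv2.imread
print(fit(i("pics/side0.png"),"side",(345,210),0,(.632,-.2235),lambda c:c[:,1]>200))
print(fit(i("pics/top0.png"),"top",(450,262),0,(.632,-.2235),lambda c:c[:,1]>0))
print(fit(i("pics/side2.png"),"side",(330,325),.1127,(.532,.102),lambda c:c[:,1]>294))
o=np.array([170,200])
print(fit(i("pics/top2.png"),"top",(265,280),.1127,(.532,.102),lambda c:((c[:,0]-170)*400/180>0)&(c[:,0]>264)|(c[:,1]>320)&(c[:,0]>248)))
E
```

```text
(array([ 0.6336, -0.2286]), 78, np.float64(0.35))
(array([ 0.6322, -0.221 ]), 151, np.float64(1.8))
(array([0.533 , 0.0967]), 150, np.float64(0.84))
(array([0.535 , 0.1113]), 45, np.float64(2.23))
```

The lid is within about 1 mm of the jar axis in the side camera's own frame (once the fit bias is removed). I'll lower it onto the thread at the red line.

```bash
python3 - <<'E'
from h import *
X,Y=.5317,.102
f0=robot.observe()["ft_force"]
print(robot.line_to([X,Y,.199],vel=.03,guard=6))
robot.pause(.3)
s=robot.observe();print(s["time"],s["tool_pos"],s["tcp_rot"],s["ft_force"]-f0,s["torque"],s["gripper_width"])
cv2.imwrite("pics/s3.png",cv2.resize(robot.grab_frame("side")[200:410,200:480],(800,600)))
E
```

```text
True
9.45 [0.53154578 0.10204808 0.2041057 ] [-1.79996355e+02 -1.95236836e-02  1.66458079e+02] [-1.99484473 -0.98681884  7.87061402] [-0.01150422  0.19568351  0.02982168] 0.015285486973475908
```

View pics/s3.png

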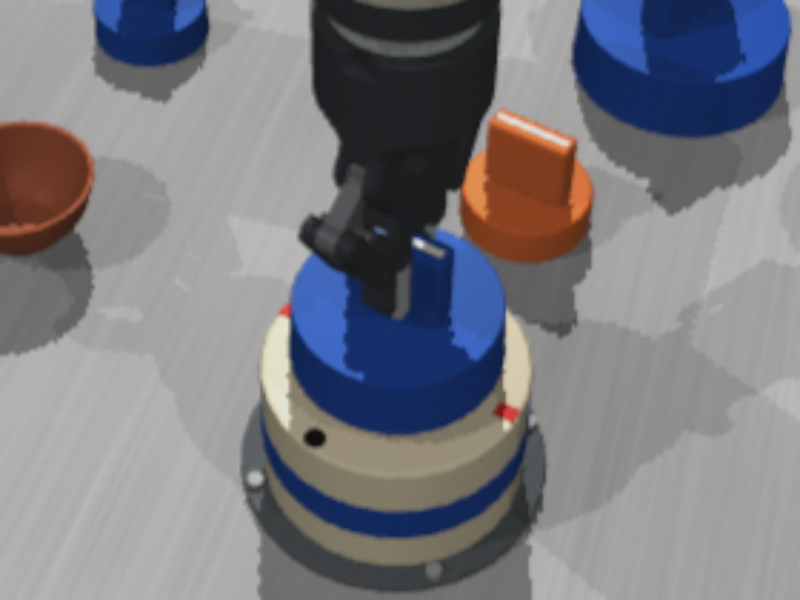

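The lid is level on the thread, with the fin in line with the red marks (contact at TCP z 0.2041, as predicted). Next I'll turn it back in steps, keeping the contact light.

```bash
python3 - <<'E'
from h import *
X,Y=.5317,.102
fz0=robot.observe()["ft_force"][2]-7.9
z=.2041
for a in (10,20,30,40,50,60,70,80):
    f=robot.observe()["ft_force"][2]-fz0
    if f>7: z+=.0004
    elif f<2 and a<=50: z-=.0004
    robot.move_pose([X,Y,z],[180,0,166.45+a])
    s=robot.observe();print(a,round(s["time"],2),s["tool_pos"].round(4),(s["ft_force"][2]-fz0).round(1),s["ft_force"][:2].round(1),s["torque"].round(2),s["tcp_rot"][2].round(1))
E
```

```text
10 9.79 [0.5318 0.102  0.2045] 3.8 [-0.2 -0. ] [-0.04 -0.08  0.01] 176.2
20 10.08 [0.532  0.1019 0.2049] 6.1 [ 0.8 -0.4] [-0.16 -0.05  0.14] -173.9
30 10.38 [0.5321 0.1019 0.2051] 7.9 [ 0.2 -1.4] [-0.24 -0.04  0.18] -163.9
40 10.67 [0.5319 0.102  0.2051] 6.2 [ 0.2 -0.3] [-0.09 -0.04  0.16] -154.0
50 10.96 [0.5317 0.102  0.2049] 4.8 [-0.4  0.5] [ 0.08 -0.03  0.14] -144.0
60 11.25 [0.5312 0.102  0.2041] -1.2 [-0.1  0.9] [0.04 0.06 0.02] -134.0
70 11.54 [0.5315 0.102  0.2045] -0.1 [-0.5  1. ] [-0.02  0.05 -0.02] -124.0
80 11.83 [0.5316 0.102  0.2048] 0.2 [0.6 0.3] [-0.05  0.03  0.02] -114.0
```

Contact was lost past 55–60°, as expected when the thread ends. I'll lower it over the thread start.

```bash
python3 - <<'E'
from h import *
X,Y=.5317,.102
fz0=robot.observe()["ft_force"]
print(robot.line_to([X,Y,.188],vel=.03,guard=7))
robot.pause(.3)
s=robot.observe();print(s["time"],s["tool_pos"],s["tcp_rot"],s["ft_force"]-fz0,s["torque"])
cv2.imwrite("pics/s4.png",cv2.resize(robot.grab_frame("side")[200:410,200:480],(800,600)))
E
```

```text
True
12.5833 [0.53172172 0.1020021  0.19255077] [-1.79994884e+02  2.65082620e-03 -1.13636033e+02] [-1.06933533  0.12915281  6.25696994] [ 0.02600847  0.01245299 -0.01531107]
```

View pics/s4.png

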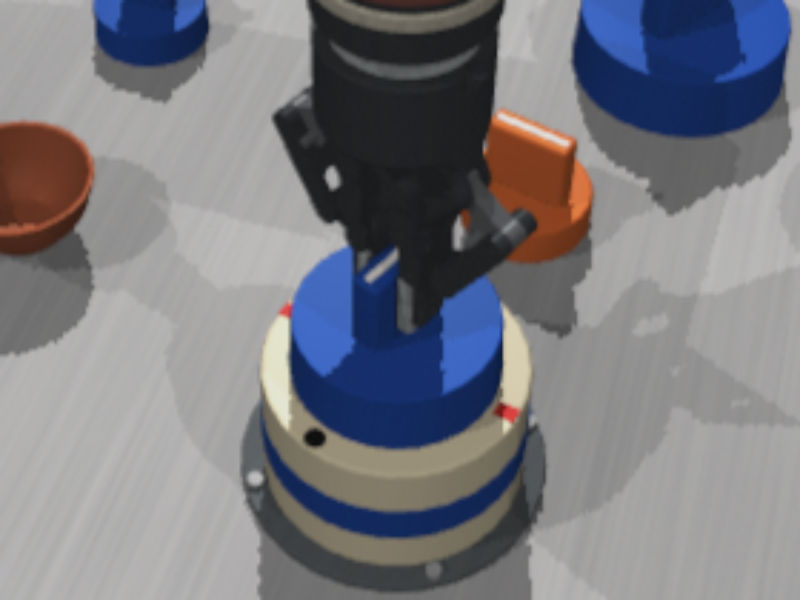

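It dropped 12 mm to the shoulder height, with the fin at the dots. I'll tighten it clockwise and watch the moment.

```bash
python3 - <<'E'
from h import *
X,Y=.5317,.102
z=.1928;fz0=robot.observe()["ft_force"][2]-6.2
for a in (70,60,50,40,30,20,12,8,5,3,1.5,0,-1,-2,-3):
    f=robot.observe()["ft_force"][2]-fz0
    if f>7: z+=.0003
    elif f<0: z-=.0003
    robot.move_pose([X,Y,z],[180,0,166.45+a])
    s=robot.observe();print(a,round(s["time"],2),s["tool_pos"].round(4),(s["ft_force"][2]-fz0).round(1),s["ft_force"][:2].round(1),s["torque"].round(2),s["tcp_rot"][2].round(1))
    if abs(s["torque"][2])>.9: break
robot.pause(.3)
s=robot.observe();print(s["torque"],s["tcp_rot"],s["ft_force"])
cv2.imwrite("pics/s5.png",cv2.resize(robot.grab_frame("side")[200:410,200:480],(800,600)))
E
```

```text
70 12.93 [0.5317 0.102  0.1926] 1.0 [-0.2  0.2] [-0.07 -0.05 -0.1 ] -123.4
60 13.22 [0.5316 0.102  0.1926] -0.2 [ 1.1 -0.4] [-0.06 -0.09  0.01] -133.2
50 13.51 [0.5317 0.102  0.1925] 1.9 [-0.1 -2.7] [ 0.04 -0.01 -0.06] -143.1
40 13.8 [0.5317 0.102  0.1926] 2.2 [ 0.4 -0.5] [ 0.01  0.04 -0.09] -153.1
30 14.09 [0.5317 0.102  0.1926] 3.2 [-0.4  0.2] [-0.06  0.05 -0.09] -163.1
20 14.38 [0.5317 0.102  0.1926] 3.1 [-0.2  0.4] [-0.12 -0.01 -0.13] -173.1
12 14.64 [0.5317 0.102  0.1926] 2.9 [-1.  -0.7] [-0.02  0.04 -0.14] 178.9
8 14.89 [0.5317 0.102  0.1925] 3.2 [0.  0.4] [-0.03  0.04 -0.14] 174.8
5 15.14 [0.5317 0.102  0.1926] 2.4 [-0.2 -0.6] [ 0.02  0.02 -0.09] 171.7
3 15.39 [0.5317 0.102  0.1926] 3.7 [-0.9 -0. ] [ 0.04 -0.01 -0.12] 169.6
1.5 15.64 [0.5317 0.1019 0.1926] 4.1 [-1.5 -2.2] [-0.37  0.17  0.51] 168.1
0 15.89 [0.5317 0.1019 0.1926] 5.6 [-2.4 -3. ] [-0.59  0.27  1.43] 166.6
[-0.72828745  0.36128129  1.49421502] [-1.79981154e+02  4.39545418e-03  1.66489929e+02] [-2.09428709 -3.7731364   5.91477638]
```

View pics/s5.png

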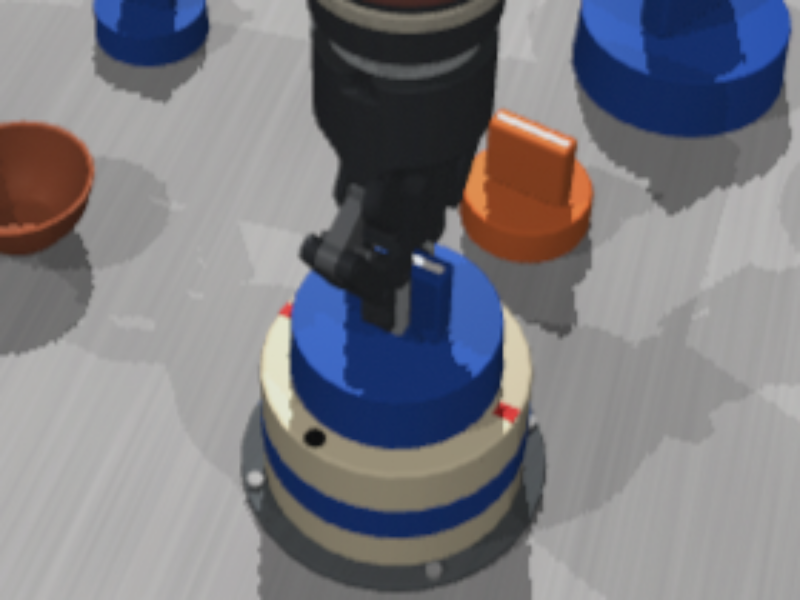

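The fin is at the red line and the moment jumped to 1.5 N·m, so it is against the stop. I'll release, rise and check.

```bash
python3 - <<'E'
from h import *
robot.set_gripper(.06)
p=robot.observe()["tool_pos"]
robot.line_to([p[0],p[1],.27],vel=.1)
robot.move_pose([.45,-.12,.36],[180,0,120])
s=robot.observe();print(s["time"],s["tool_pos"],s["gripper_width"])
ims={n:robot.grab_frame(n) for n in("top","side")}
for n in ims: cv2.imwrite(f"pics/{n}6.png",ims[n])
cv2.imwrite("pics/z6.png",np.hstack([cv2.resize(ims["top"][240:350,205:315],(400,400)),cv2.resize(ims["side"][250:410,260:420],(400,400))]))
E
```

```text
18.65 [ 0.45021115 -0.11939078  0.35930211] 0.06025714325952387
```

View pics/z6.png

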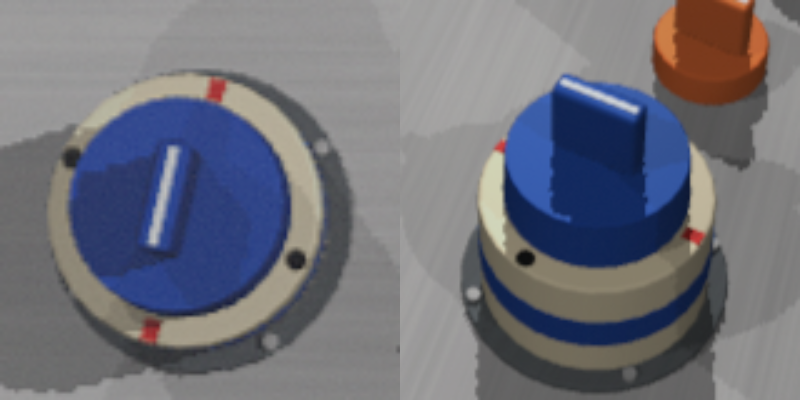

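The lid is level and seated low on the shoulder, with the fin close to the red line. I'll measure the remaining angle.

```bash
python3 - <<'E'
from h import *
for n,b in (("top",(235,270,265,312)),("side",(318,275,352,300))):
    im=cv2.imread(f"pics/{n}6.png")
    for p in blobs((im[...,2]>135)&(im[...,1]>135),b,10): w=pix2w(n,p,.158);print(n,len(p),p.min(0),p.max(0),w.mean(0).round(4),ang(w))
E
```

```text
top 65 [246 280] [253 306] [0.5322 0.104 ] 168.87685931195955
side 338 [318 275] [351 294] [0.5401 0.0891] 4.987574335218454
```

The fin is within about 2° of the red line, which is measurement noise plus stop contact. The lid is centred and seated, and the robot is clear.

```bash
python3 -c "
from plant import robot
print(robot.job_done())"
```

```text
the job is handed in; nothing more can be done
None
```

The blue lid is screwed onto the blue-banded jar, seated on the shoulder and turned to the stop with the fin about 2° short of the red line by camera; the orange lid was not touched, the gripper is clear, and the job was handed in at about 19 s (no verdict was returned).

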